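# Sort the stripped valve's parts by material

## Task

The angle valve has been stripped and its parts must be sorted by material for cleaning: the stainless bonnet nut and poppet go in the bare steel tray, the brass spring housing and gland nut in the yellow tray, and the grey PEEK seat insert in the blue tray. Set each part down without dropping it, upright as you found it and flat on the tray floor, with parts that share a tray not touching. Do not disturb the hex key case or knock the valve in its clamp fixture.

Things in the scene. Friction and masses are not known exactly. Their poses are not given: they have to be found in the camera images.
- bonnet_nut: Stainless steel bonnet nut: large silver hexagon ring, 46 mm across flats (53 mm across corners), 22 mm high, plain 34 mm hole through it, 0.16 kg. Its x axis is square to one pair of flats (the other pairs at 60 and 120 degrees). Stands upright on the bench at the start. Origin: centre of the underside, z up through the part.
- poppet: Stainless steel valve poppet: silver disc head 24 mm diameter, tapering from 9 mm to 13 mm height into a plain stem of 10 mm diameter that rises to 50 mm, 75 g. Round about its z axis. It stands on the head, stem up. Stands upright on the bench at the start. Origin: centre of the underside, z up through the part.
- spring_housing: Brass spring housing: gold-coloured cup, 40 mm high, open at the top; foot 26 mm diameter up to 9 mm height, above that a 22 mm diameter barrel, 75 g. Round about its z axis. Stands upright on the bench at the start. Origin: centre of the underside, z up through the part.
- gland_nut: Brass gland nut: small gold-coloured hexagon nut, 24 mm high overall: a round 20 mm diameter threaded shank below (0 to 10 mm) and above it (10 to 24 mm) the hexagon, 27 mm across flats (31 mm across corners), with a 13 mm hole, 65 g. Its x axis is square to one pair of flats (the other pairs at 60 and 120 degrees). Stands upright on the bench at the start. Origin: centre of the underside, z up through the part.
- seat_insert: PEEK seat insert: matt dark-grey plastic ring, 28 mm outside diameter, 12 mm hole, 16 mm high, 11 g. Round about its z axis. Stands upright on the bench at the start. Origin: centre of the underside, z up through the part.
- steel_tray: Open rectangular parts tray, bare silver stainless steel. Outside 125 mm along its x, 165 mm along its y (the long side), 22 mm high; walls and floor 3 mm thick, so the inner floor (119 x 159 mm) lies 3 mm above the origin; a slim rolled rim. Held to the steel bench top by magnetic feet: it does not slide. Origin: centre of the underside, z up. For the stainless parts. The three trays differ only in colour and may stand in any of three places.
- yellow_tray: Open rectangular parts tray, yellow plastic. Outside 125 mm along its x, 165 mm along its y (the long side), 22 mm high; walls and floor 3 mm thick, so the inner floor (119 x 159 mm) lies 3 mm above the origin; a slim rolled rim. Held to the steel bench top by magnetic feet: it does not slide. Origin: centre of the underside, z up. For the brass parts. The three trays differ only in colour and may stand in any of three places.
- blue_tray: Open rectangular parts tray, blue plastic. Outside 125 mm along its x, 165 mm along its y (the long side), 22 mm high; walls and floor 3 mm thick, so the inner floor (119 x 159 mm) lies 3 mm above the origin; a slim rolled rim. Held to the steel bench top by magnetic feet: it does not slide. Origin: centre of the underside, z up. For the PEEK part. The three trays differ only in colour and may stand in any of three places.
- hex_key_case: Bystander: flat silver hex key set case with the keys showing on black, 66 mm along its x, 118 mm along its y, 21 mm high, lying loose (0.35 kg). Origin: centre of the underside.
- valve_fixture: Bystander: toggle clamp fixture with a red handle, bolted to the bench, holding the stripped stainless angle valve body. Base plate 90 mm along its x, 120 mm along its y, the valve's outlet overhanging the -x edge by 7 mm; 116 mm high overall. Origin: centre of the underside.
Things that resemble listed ones, but are neither listed nor needed, are in the scene too. What is shaped like the poppet but green is not meant.

How it is judged (in metres and radians):
At the end, for the whole second after the job is handed in: Each part in its material's tray: centre inside the inner walls, underside less than 5 mm above the tray floor, upright within 0.12 rad, released and at rest; the two parts in the steel tray not touching each other, nor the two in the yellow tray (x of bonnet_nut in the frame of steel_tray between -0.0595 and 0.0595 m and y of bonnet_nut in the frame of steel_tray between -0.0795 and 0.0795 m and z of each of bonnet_nut, poppet in the frame of steel_tray below 0.008 m and angle between each of bonnet_nut, poppet, spring_housing, gland_nut, seat_insert's own z axis and vertical below 0.12 rad and linear speed of each of bonnet_nut, poppet, spring_housing, gland_nut, seat_insert below 0.01 m/s and angular speed of each of bonnet_nut, poppet, spring_housing, gland_nut, seat_insert below 0.1 rad/s and x of poppet in the frame of steel_tray between -0.0595 and 0.0595 m and y of poppet in the frame of steel_tray between -0.0795 and 0.0795 m and x of spring_housing in the frame of yellow_tray between -0.0595 and 0.0595 m and y of spring_housing in the frame of yellow_tray between -0.0795 and 0.0795 m and z of each of spring_housing, gland_nut in the frame of yellow_tray below 0.008 m and x of gland_nut in the frame of yellow_tray between -0.0595 and 0.0595 m and y of gland_nut in the frame of yellow_tray between -0.0795 and 0.0795 m and x of seat_insert in the frame of blue_tray between -0.0595 and 0.0595 m and y of seat_insert in the frame of blue_tray between -0.0795 and 0.0795 m and z of seat_insert in the frame of blue_tray below 0.008 m and contact force between bonnet_nut and poppet below 0.02 N and contact force between spring_housing and gland_nut below 0.02 N).
It fails at once if a part is dropped or flung: it moves faster than 0.8 m/s with no finger on it ((linear speed of bonnet_nut above 0.8 m/s and contact force between the fingers and bonnet_nut below 0.01 N) or (linear speed of poppet above 0.8 m/s and contact force between the fingers and poppet below 0.01 N) or (linear speed of spring_housing above 0.8 m/s and contact force between the fingers and spring_housing below 0.01 N) or (linear speed of gland_nut above 0.8 m/s and contact force between the fingers and gland_nut below 0.01 N) or (linear speed of seat_insert above 0.8 m/s and contact force between the fingers and seat_insert below 0.01 N)).
It fails at once if the hex key case is shifted by more than 15 mm (distance of hex_key_case from where it was at the start of the episode above 0.015 m).
It fails at once if the robot knocks the clamped valve or its fixture with more than 5 N (contact force between any of the fingers, the arm and valve_fixture above 5 N).
It also fails if it takes over 104 s, if anything falls off the work surface, if the arm or the gripper's body presses on something with over 40 N, if the wrist force passes 120 N, or if a joint passes its speed limit or range.

## Robot

A 6-joint arm with a two-finger parallel gripper is mounted at the origin on the work surface. World frame = base frame: x ahead of the robot, y to its left, z up, the work surface at z = 0. Lengths are in mm, angles in rad, forces in N, time in s.
With the tool pointing down it reaches from about 400 to 925 mm from the base axis. Payload 12.5 kg.
Tool frame: the origin (TCP) lies midway between the tips of the shut fingers; the grasp point (between the pads) lies 19 mm behind it; z points along the fingers, y is the direction in which the jaws open and shut (so a half turn about z gives the same grasp; the last joint's range is limited). The gripper opens to 95 mm and grips with 3 to 60 N. Pads are 20 mm wide; open, the fingers measure 119 mm over their backs; the gripper's body (75 mm by 180 mm) begins 59 mm behind the grasp point.
Start: joints at [1.03, 0.491, 1.559, -0, 1.092, -0.106], TCP at [263.254, 566.872, 214.661] pointing down, gripper open.
Joint ranges: [-3.1, 3.1], [-0.84, 2.19], [0.05, 2.79], [-1.13, 4.28], [0.06, 2.93], [-2.69, 2.69]. Speed limits (rad/s): [2.22, 2.22, 2.79, 3.14, 3.14, 3.14].

## Interface

Orientations are given as [roll, pitch, yaw] about the fixed x, y, z axes, in that order (R = Rz(yaw) Ry(pitch) Rx(roll)).
In Python, from cell import * gives the robot as it stands. The module is installed in compiled form; this text tells all that it offers.
- The arm moves only by the tool carry_out, never from a script. Its argument "moves" is a list of rows, each an object of numbers: "dx", "dy", "dz": the shift along the tool's x, y, z in m; "twist": the turn about the tool's z in degrees. A call has 1 to 5 rows; each row is the pose to reach, as a shift and turn from the pose commanded when the call began, along the tool's axes at that moment; what a row does not reach only later rows make up. A row lasts 1/10 s, in which the tool goes at most 50 mm and 8.59 degrees, less where a joint would pass 70% of its speed; a pose out of reach is approached as far as the arm can. A call with a gripper value outside its range is refused whole. "grip" is the finger opening in m, from 0 to 0.0951, set as the call begins (left out, the last holds). The fingers move at their own pace and stop on an object; the grip force is fixed at half the most. Time passes only in rows, so rows that repeat a pose let the fingers close. It gives the time, the measured TCP pose, the force and the opening at its end, in the units of the state.
- state(): the state, without advancing time (a new reading comes with each control period).
- read_camera(name): name is "side" or "top"; returns (picture, depth): 420x560x3 uint8, red, green, blue; 420x560 float32, mm along the optical axis (not along the pixel's ray), 0 where there is no reading.
- camera_info(name): a dict with "mtx" (3x3 intrinsics, pixels), "R" (3x3) and "t" (3): a world point X has camera coordinates R X + t. Camera axes: x right, y down, z forward; pixel columns grow to the right and rows downward; lengths in mm; the calibration is good to about 2 mm. A picture is of the moment at which its call begins. camera_info takes no time and is no camera call.
- job_done(): hands the job in, once; it reports no verdict.
The state is a dict: "t": time; "joints": joint angles; "qvel": joint speeds; "tau": joint torques, N m; "eef_pos": TCP position; "tcp_rot": TCP orientation; "ft_force": force on the tool from outside, world axes, zero at the start; "moment": the same for the moment, N m; "opening": opening from 0.0 (shut) to 1.0 (fully open).
Only numpy, scipy, OpenCV 4.12 (cv2) and the standard library are available. Lean on these libraries where they do the work, as an engineer would, in place of code of your own. Each camera call takes 0.05 s, during which the arm holds its last target. There are 200 camera calls.

## Working session

There is one attempt and no reset: what is moved stays moved. The work goes in short steps, Python scripts to look and compute and a tool call to move; the robot and the scene stay as the last step left them, time stands still between calls to the robot, and variables do not carry over. Pictures are saved under pics/ and viewed, about 12 in all and at most 16, crops included, and the job is handed in when it is done.

Besides the shell and the picture viewer there is one more tool, called by a JSON object that holds its "api" and its "payload", one argument or row to a line. carry_out: Moves the arm, as the interface text tells. Its arguments: {"type":"object","properties":{"moves":{"type":"array","items":{"type":"object","properties":{"dx":{"type":"number"},"dy":{"type":"number"},"dz":{"type":"number"},"twist":{"type":"number"}}}},"grip":{"type":"number"}},"required":["moves"]}

```bash
mkdir -p pics; python3 - <<'E'
from cell import *
import cv2,numpy as np
print(state())
for n in("top","side"):
    p,d=read_camera(n); np.savez(f"{n}0.npz",p=p,d=d); cv2.imwrite(f"pics/{n}0.png",p[...,::-1])
    print(n,camera_info(n),(d==0).mean())
E
```

```text
{'t': 0.0, 'joints': array([ 1.03038566e+00,  4.91596584e-01,  1.55948650e+00, -1.58203860e-05,
        1.09170774e+00, -1.05564030e-01]), 'qvel': array([ 0.00154638, -0.00019428,  0.00073644,  0.00185936,  0.00079141,
       -0.00040496]), 'tau': array([ 2.24584757e-03, -6.12649870e+01, -2.58187616e+01,  6.93263789e-02,
        4.81950038e-02, -1.00560819e-04]), 'eef_pos': array([263.12030128, 566.62365938, 214.02599316]), 'tcp_rot': array([-3.14039967e+00, -1.12297387e-04,  2.70675325e+00]), 'ft_force': array([-0.35346339,  0.43560621, -0.61617826]), 'moment': array([0.00765005, 0.00716321, 0.01927976]), 'opening': 0.9987808386001231}
top {'mtx': array([[497.70059575,   0.        , 271.49602698],
       [  0.        , 497.70059575, 206.71621154],
       [  0.        ,   0.        ,   1.        ]]), 'R': array([[ 0.01276411, -0.99976031, -0.01778787],
       [-0.99474748, -0.01088925, -0.10177853],
       [ 0.10156044,  0.01899356, -0.99464804]]), 't': array([   6.36889509,  533.52094833, 1190.36491565])} 0.004277210884353741
side {'mtx': array([[520.45447768,   0.        , 277.09374908],
       [  0.        , 520.45447768, 215.10497064],
       [  0.        ,   0.        ,   1.        ]]), 'R': array([[-0.97676171, -0.21390532,  0.01345671],
       [-0.16344912,  0.70280675, -0.69234894],
       [ 0.13863965, -0.67845942, -0.72143736]]), 't': array([522.31684562, 133.36558156, 968.42715832])} 0.004098639455782313
```

View pics/top0.png

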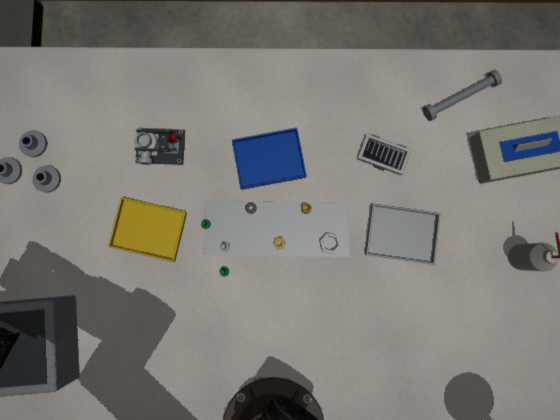

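View pics/side0.png

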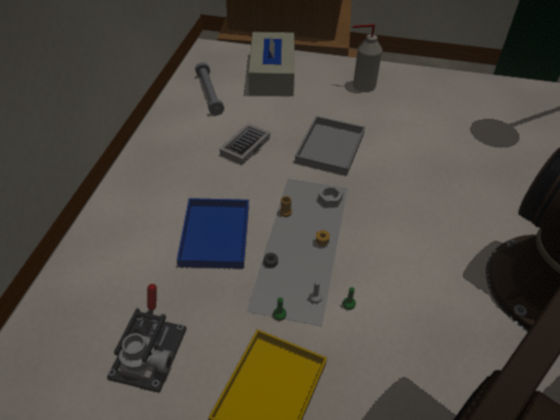

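Top view: blue tray (269,158), yellow (148,229), steel (402,234), fixture (160,146), hex case (384,154). Possible confusions:
- Poppet: silver at (225,246); green ones at (206,224) and (224,271) rejected.
- Brass: (306,208) tall in the side view, so the housing; (279,243) low, so the gland nut.
- Rings: dark (251,208) is the seat insert; silver hexagon (329,242) is the bonnet nut.

```bash
cat > h.py <<'E'
from cell import *
import cv2,numpy as np
def cloud(n,d):
    c=camera_info(n); K,R,t=c["mtx"],c["R"],c["t"]
    v,u=np.mgrid[:d.shape[0],:d.shape[1]]
    P=np.stack([(u-K[0,2])/K[0,0]*d,(v-K[1,2])/K[1,1]*d,d],-1)
    return (P-t)@R
def ray(n,uv,z):
    c=camera_info(n); K,R,t=c["mtx"],c["R"],c["t"]
    C=-R.T@t; r=R.T@np.linalg.inv(K)@np.array([*uv,1.]); return C+r*(z-C[2])/r[2]
E
python3 - <<'E'
from h import *
f=np.load("top0.npz");p,d=f["p"],f["d"];W=cloud("top",d)
print("bench z",np.median(W[190:280,360:362,2]),np.median(W[250:256,240:320,2]))
seeds=dict(bonnet=(329,242,22),poppet=(225,246,50),housing=(306,208,40),gland=(279,243,24),insert=(251,208,16))
for n,(u,v,h) in seeds.items():
    s=np.zeros(d.shape,bool); s[v-14:v+15,u-14:u+15]=1
    m=(s&(W[...,2]>6)).astype(np.uint8)
    k,l,st,ce=cv2.connectedComponentsWithStats(m,connectivity=8)
    for i in range(1,k):
        if st[i,4]<8: continue
        mm=l==i; z=W[mm][:,2]; c,_=cv2.minEnclosingCircle(cv2.findContours(mm.astype(np.uint8),0,2)[0][0])
        print(n,st[i],"z95",np.percentile(z,95).round(1),"ray",ray("top",c,h).round(1),"cen",ray("top",ce[i],h).round(1),"col",p[mm].mean(0).round())
        t=mm&(W[...,2]>h-7);print("   top pts",W[t].mean(0).round(1),t.sum(), "ext",np.ptp(W[mm][:,:2],axis=0).round(1))
for n,(u,v) in dict(blue=(269,158),yellow=(148,229),steel=(402,234),case=(384,154)).items():
    s=np.zeros(d.shape,np.uint8); s[max(v-48,0):v+48,u-48:u+48]=1
    hs=cv2.cvtColor(p,cv2.COLOR_RGB2HSV)
    m=(s&(W[...,2]>10)).astype(np.uint8)
    k,l,st,ce=cv2.connectedComponentsWithStats(m,connectivity=8)
    i=[i for i in range(1,k) if st[i,4]==max(st[1:,4])][0]
    q=W[l==i][:,:2].astype(np.float32); print(n,st[i],cv2.minAreaRect(q),W[l==i][:,2].max())
i=cv2.resize(p[190:285,190:350],None,fx=5,fy=5,interpolation=2);cv2.imwrite("pics/crop.png",i[...,::-1])
E
```

```text
bench z 0.9904481113516359 2.199044451814268
bonnet [320 233  21  21 190] z95 26.7 ray [ 448.4 -130.8   22. ] cen [ 447.1 -131.2   22. ] col [139. 140. 141.]
   top pts [ 447.  -131.    23.1] 171 ext [49.5 48.8]
poppet [220 242  10  10  74] z95 53.5 ray [435.9 122.7  50. ] cen [435.2 123.3  50. ] col [112. 114. 114.]
   top pts [436.3 127.8  51.5] 14 ext [22.4 22.8]
housing [299 203  14  11  79] z95 43.4 ray [529.9 -69.8  40. ] cen [530.  -70.4  40. ] col [114.  95.  56.]
   top pts [532.7 -71.3  40.4] 28 ext [23.3 32.1]
gland [273 238  13  11  89] z95 29.1 ray [445.9  -6.4  24. ] cen [445.2  -6.3  24. ] col [147. 123.  67.]
   top pts [444.7  -6.6  39.2] 87 ext [47.7 29.2]
insert [245 201  13  12  89] z95 21.0 ray [534.5  64.   16. ] cen [533.4  64.9  16. ] col [75. 75. 73.]
   top pts [532.9  65.1  17.1] 83 ext [28.6 29.2]
blue [232 127  75  62 512] ((566.09912109375, 3.2701263427734375), (311.94635009765625, 166.62542724609375), 11.420650482177734) 1238.4083963015455
yellow [108 197  79  65 543] ((449.9470520019531, 195.36695861816406), (419.33099365234375, 126.39970397949219), 78.08065795898438) 1238.4083963015455
steel [365 204  75  61 538] ((474.38336181640625, -203.47840881347656), (382.23004150390625, 140.2883758544922), 88.35826873779297) 1238.4083963015455
case [ 358  134   53   41 1340] ((541.4395751953125, -177.10684204101562), (127.86634826660156, 405.1513671875), 55.82944869995117) 1238.4083963015455
```

View pics/crop.png

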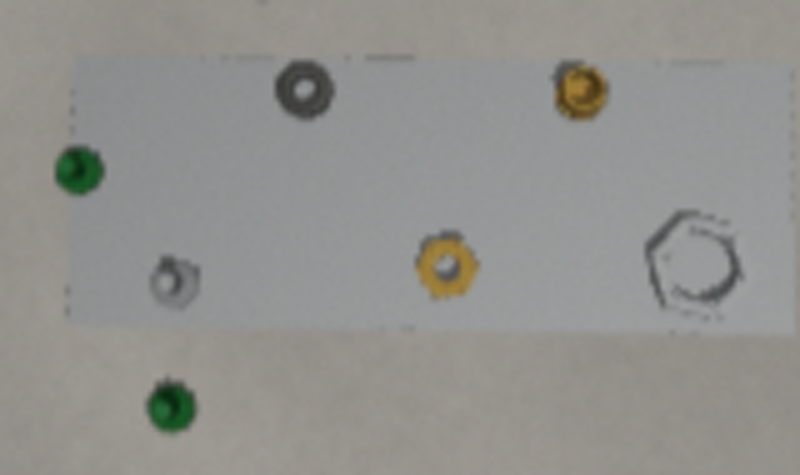

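The crop confirms the choice: silver poppet at crop (175,280), between the two green ones; housing (581,90) is an open cup; gland nut (447,266), bonnet (693,260) and insert (305,89) all upright. Next: refine trays, hex angles and the tall parts.

```bash
python3 - <<'E'
from h import *
f=np.load("top0.npz");p,d=f["p"],f["d"];W=cloud("top",d)
ok=(d>0)&(W[...,2]>12)&(W[...,2]<32)
for n,(u,v) in dict(blue=(269,158),yellow=(148,229),steel=(402,234),case=(384,154)).items():
    m=np.zeros(d.shape,np.uint8); m[v-40:v+41,u-44:u+45]=1
    m=(m&ok).astype(np.uint8)
    k,l,st,ce=cv2.connectedComponentsWithStats(m,connectivity=8)
    i=1+np.argmax(st[1:,4]); q=W[l==i][:,:2].astype(np.float32); r=cv2.minAreaRect(q); print(n,np.round(r[0],1),np.round(r[1],1),round(r[2],1),cv2.boxPoints(r).round().tolist())
# side-view check by depth + radial centres
fs=np.load("side0.npz");ps,ds=fs["p"],fs["d"];S=cloud("side",ds)
seeds=dict(bonnet=(447,-131,22),poppet=(436,126,50),housing=(531,-70,40),gland=(445,-6,24),insert=(533,65,16))
for n,(x,y,h) in seeds.items():
    for nm,A,D in(("top",W,d),("side",S,ds)):
        t=(D>0)&(np.hypot(A[...,0]-x,A[...,1]-y)<32)&(A[...,2]>(14 if n in("poppet","housing")else 6))&(A[...,2]<h+8)
        if t.sum()>3:
            c,r=cv2.minEnclosingCircle(A[t][:,:2].astype(np.float32)); print(n,nm,t.sum(),np.round(c,1),round(r,1),"z",A[t][:,2].max().round(1))
hs=cv2.cvtColor(p,cv2.COLOR_RGB2HSV)
# poppet head, housing foot: colour/height blobs at low plane
# hex angles by 6th harmonic of contour in world
for n,(x,y,h) in (("bonnet",(447,-131,22)),("gland",(445,-6,24))):
    t=(d>0)&(np.hypot(W[...,0]-x,W[...,1]-y)<34)&(W[...,2]>6)&(W[...,2]<60)
    if n=="gland": t&=(hs[...,1]>90)
    c=cv2.findContours(t.astype(np.uint8),0,1)[0]; c=max(c,key=len)[:,0]
    q=np.array([ray("top",a,h)[:2] for a in c]); cc=cv2.minEnclosingCircle(q.astype(np.float32))
    e=q-np.array(cc[0]); a=np.arctan2(e[:,1],e[:,0]); r=np.hypot(*e.T)
    H=(r*np.exp(6j*a)).mean(); print(n,cc,"corner deg",np.degrees(np.angle(H))/6,abs(H),"flat normal",np.degrees(np.angle(H))/6+30)
E
```

```text
blue [656.7  21.6] [127.  166.7] 11.3 [[578.0, 91.0], [611.0, -73.0], [735.0, -48.0], [703.0, 116.0]]
yellow [476.  318.7] [167.3 126.4] 78.1 [[397.0, 250.0], [521.0, 224.0], [555.0, 387.0], [431.0, 414.0]]
steel [ 472.3 -307.5] [167.6 126.8] 82.3 [[398.0, -382.0], [524.0, -399.0], [546.0, -233.0], [421.0, -216.0]]
case [ 669. -264.] [118.3  76.4] 70.8 [[613.0, -307.0], [686.0, -332.0], [724.0, -221.0], [652.0, -196.0]]
bonnet top 198 [ 446.  -133.2] 29.5 z 28.9
bonnet side 346 [ 446.  -130.6] 27.8 z 24.4
poppet top 33 [434.6 128.2] 10.3 z 54.9
poppet side 80 [436.3 129.7] 6.7 z 52.0
housing top 43 [531.7 -70.8] 11.3 z 47.3
housing side 155 [532.4 -72.2] 13.1 z 41.9
gland top 108 [444.7  -7.5] 30.8 z 30.3
gland side 189 [445.   -7.1] 16.6 z 26.6
insert top 102 [530.2  67.5] 28.2 z 23.2
insert side 156 [532.6  65.4] 14.7 z 18.2
bonnet ((448.5908203125, -130.5422821044922), 27.0560359954834) corner deg 17.04485241477934 2.9411137738676905 flat normal 47.04485241477934
gland ((445.16131591796875, -6.641697883605957), 14.60461139678955) corner deg -25.3190727076154 1.022718271364951 flat normal 4.680927292384599
```

```bash
cat >> h.py <<'E'
PT=dict(gland=(445,-7,4),insert=(532.8,65.3,4),housing=(532,-71.5,16),bonnet=(447,-131,4),poppet=(436,129,20),
 yA=(483,353),yB=(469,284.5),sA=(467.6,-342),sB=(477,-270),blue=(656.7,21.6))
def go(name,z=None,s=None):
    s=s or state(); p=s["eef_pos"]; yaw=s["tcp_rot"][2]; t=PT[name]
    d=np.array(t[:2])-p[:2]; c,n=np.cos(yaw),np.sin(yaw)
    print(name,"dx %.4f dy %.4f dz %.4f len %.3f"%((c*d[0]+n*d[1])/1e3,(n*d[0]-c*d[1])/1e3,(p[2]-(t[2] if z is None else z))/1e3,np.hypot(*d)/1e3),
     "| pos",p.round(1),"yaw",np.degrees(yaw).round(2),"tilt",(np.degrees(s["tcp_rot"][:2])).round(2),"F",s["ft_force"].round(1),"open",round(s["opening"]*95.1,1),"t",round(s["t"],2))
E
```

{"api": "carry_out", "payload": {
  "grip": 0.06,
  "moves": [
    {"dx": -0.02, "dy": -0.021},
    {"dx": -0.05, "dy": -0.053},
    {"dx": -0.08, "dy": -0.086},
    {"dx": -0.11, "dy": -0.118},
    {"dx": -0.14, "dy": -0.15}
  ]
}}

```text
schema error: expected keys dx, dy, dz, twist
```

{"api": "carry_out", "payload": {
  "moves": [
    {"dx": -0.03, "dy": -0.032},
    {"dx": -0.06, "dy": -0.064},
    {"dx": -0.09, "dy": -0.096},
    {"dx": -0.12, "dy": -0.128},
    {"dx": -0.15, "dy": -0.16}
  ]
}}

```text
schema error: expected keys dx, dy, dz, twist
```

{"api": "carry_out", "payload": {
  "moves": [
    {"dx": -0.03, "dy": -0.033, "dz": 0.02},
    {"dx": -0.06, "dy": -0.066, "dz": 0.04},
    {"dx": -0.09, "dy": -0.1, "dz": 0.07},
    {"dx": -0.11, "dy": -0.125, "dz": 0.09},
    {"dx": -0.117, "dy": -0.134, "dz": 0.1}
  ]
}}

```text
schema error: expected keys dx, dy, dz, twist
```

```bash
python3 -c "
from h import *
go('gland')"
```

```text
gland dx -0.4066 dy -0.4437 dz 0.2101 len 0.602 | pos [263.1 566.7 214.1] yaw 155.09 tilt [-1.7994e+02 -1.0000e-02] F [-1.  -0.1 -0.2] open 94.9 t 0.1
```

All four keys are required.

{"api": "carry_out", "payload": {
  "grip": 0.06,
  "moves": [
    {"dx": -0.02, "dy": -0.021, "dz": 0, "twist": 0},
    {"dx": -0.05, "dy": -0.053, "dz": 0, "twist": 0},
    {"dx": -0.08, "dy": -0.086, "dz": 0, "twist": 0},
    {"dx": -0.11, "dy": -0.118, "dz": 0, "twist": 0},
    {"dx": -0.14, "dy": -0.15, "dz": 0, "twist": 0}
  ]
}}

```text
t: 0.6
eef_pos: [327.1, 370.2, 214.5]
tcp_rot: [-3.141, -0.0, 2.707]
ft_force: [0.5, 0.6, 0.6]
opening: 0.656
```

{"api": "carry_out", "payload": {
  "moves": [
    {"dx": -0.03, "dy": -0.032, "dz": 0, "twist": 0},
    {"dx": -0.06, "dy": -0.064, "dz": 0, "twist": 0},
    {"dx": -0.09, "dy": -0.096, "dz": 0, "twist": 0},
    {"dx": -0.12, "dy": -0.128, "dz": 0, "twist": 0},
    {"dx": -0.15, "dy": -0.16, "dz": 0, "twist": 0}
  ]
}}

```text
t: 1.1
eef_pos: [395.8, 161.9, 214.6]
tcp_rot: [3.141, 0.0, 2.707]
ft_force: [-0.2, 1.2, 0.1]
opening: 0.636
```

{"api": "carry_out", "payload": {
  "moves": [
    {"dx": -0.03, "dy": -0.033, "dz": 0.02, "twist": 0},
    {"dx": -0.06, "dy": -0.066, "dz": 0.04, "twist": 0},
    {"dx": -0.09, "dy": -0.1, "dz": 0.07, "twist": 0},
    {"dx": -0.11, "dy": -0.125, "dz": 0.09, "twist": 0},
    {"dx": -0.117, "dy": -0.134, "dz": 0.1, "twist": 0}
  ]
}}

```text
t: 1.6
eef_pos: [445.4, -9.7, 112.9]
tcp_rot: [-3.141, -0.002, 2.704]
ft_force: [-0.8, 0.2, 0.2]
opening: 0.633
```

```bash
python3 -c "
from h import *
read_camera('top');read_camera('top')
go('gland')"
```

```text
gland dx 0.0005 dy 0.0011 dz 0.1095 len 0.001 | pos [445.   -8.2 113.5] yaw 154.94 tilt [-1.7996e+02 -1.5000e-01] F [-0.4 -0.2 -0.3] open 60.3 t 1.7
```

{"api": "carry_out", "payload": {
  "moves": [
    {"dx": 0, "dy": 0, "dz": 0.03, "twist": 0},
    {"dx": 0, "dy": 0.001, "dz": 0.06, "twist": 0},
    {"dx": 0, "dy": 0.001, "dz": 0.085, "twist": 0},
    {"dx": 0, "dy": 0.001, "dz": 0.1, "twist": 0},
    {"dx": 0, "dy": 0.001, "dz": 0.109, "twist": 0}
  ]
}}

```text
t: 2.2
eef_pos: [445.6, -5.0, 5.4]
tcp_rot: [3.142, -0.0, 2.708]
ft_force: [-0.3, 0.8, 1.1]
opening: 0.63
```

{"api": "carry_out", "payload": {
  "grip": 0.0,
  "moves": [
    {"dx": 0, "dy": 0, "dz": 0, "twist": 0},
    {"dx": 0, "dy": 0, "dz": 0, "twist": 0},
    {"dx": 0, "dy": 0, "dz": 0, "twist": 0},
    {"dx": 0, "dy": 0, "dz": 0, "twist": 0},
    {"dx": 0, "dy": 0, "dz": 0, "twist": 0}
  ]
}}

```text
t: 2.7
eef_pos: [446.0, -6.4, 6.1]
tcp_rot: [3.141, 0.001, 2.707]
ft_force: [0.2, 2.2, 4.9]
opening: 0.282
```

```bash
python3 -c "
from h import *
p,d=read_camera('side');cv2.imwrite('pics/g1.png',cv2.resize(p[170:290,230:390],None,fx=5,fy=5)[...,::-1])
go('yA',60)"
```

```text
yA dx 0.1179 dy 0.3415 dz -0.0539 len 0.361 | pos [446.   -6.4   6.1] yaw 155.08 tilt [1.7998e+02 5.0000e-02] F [-1.3  0.6  6.8] open 27.0 t 2.75
```

View pics/g1.png

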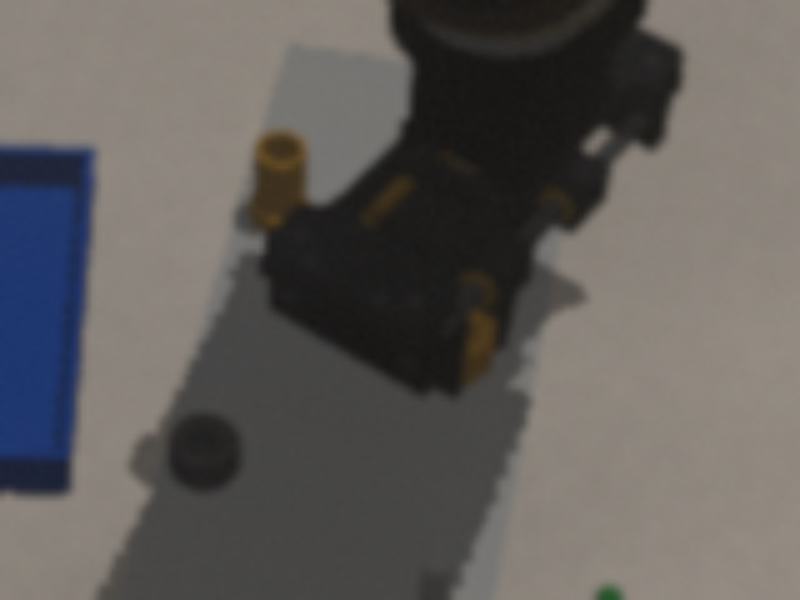

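The gland nut is gripped at 27.0 mm opening, matching its 27 mm across flats; the side picture shows the brass between the fingers at (478,345). Lift and carry.

{"api": "carry_out", "payload": {
  "moves": [
    {"dx": 0, "dy": 0, "dz": -0.01, "twist": 0},
    {"dx": 0, "dy": 0, "dz": -0.03, "twist": 0},
    {"dx": 0, "dy": 0, "dz": -0.055, "twist": 0},
    {"dx": 0.005, "dy": 0.01, "dz": -0.08, "twist": 0},
    {"dx": 0.01, "dy": 0.03, "dz": -0.09, "twist": 0}
  ]
}}

```text
t: 3.25
eef_pos: [449.6, 24.8, 98.1]
tcp_rot: [3.141, 0.002, 2.705]
ft_force: [0.7, 0.3, -0.6]
opening: 0.282
```

{"api": "carry_out", "payload": {
  "moves": [
    {"dx": 0.01, "dy": 0.028, "dz": 0, "twist": 0},
    {"dx": 0.02, "dy": 0.06, "dz": 0, "twist": 0},
    {"dx": 0.032, "dy": 0.095, "dz": 0, "twist": 0},
    {"dx": 0.045, "dy": 0.13, "dz": 0, "twist": 0},
    {"dx": 0.057, "dy": 0.165, "dz": 0, "twist": 0}
  ]
}}

```text
t: 3.75
eef_pos: [466.9, 200.2, 96.4]
tcp_rot: [3.141, 0.0, 2.707]
ft_force: [1.0, -0.3, 0.6]
opening: 0.279
```

{"api": "carry_out", "payload": {
  "moves": [
    {"dx": 0.012, "dy": 0.034, "dz": 0, "twist": 0},
    {"dx": 0.024, "dy": 0.07, "dz": 0, "twist": 0},
    {"dx": 0.037, "dy": 0.105, "dz": 0, "twist": 0},
    {"dx": 0.046, "dy": 0.132, "dz": 0, "twist": 0},
    {"dx": 0.051, "dy": 0.146, "dz": 0, "twist": 0}
  ]
}}

```text
t: 4.25
eef_pos: [482.2, 354.6, 96.2]
tcp_rot: [3.141, 0.0, 2.708]
ft_force: [0.1, -0.2, -0.5]
opening: 0.283
```

```bash
python3 -c "
from h import *
read_camera('side')
read_camera('side')
go('yA',9.8)"
```

```text
yA dx -0.0010 dy -0.0003 dz 0.0860 len 0.001 | pos [482.2 353.7  95.8] yaw 155.18 tilt [1.7998e+02 1.0000e-02] F [ 0.1  0.1 -0.4] open 26.8 t 4.35
```

{"api": "carry_out", "payload": {
  "moves": [
    {"dx": 0, "dy": 0, "dz": 0.025, "twist": 0},
    {"dx": 0, "dy": 0, "dz": 0.05, "twist": 0},
    {"dx": 0, "dy": 0, "dz": 0.07, "twist": 0},
    {"dx": 0, "dy": 0, "dz": 0.08, "twist": 0},
    {"dx": 0, "dy": 0, "dz": 0.086, "twist": 0}
  ]
}}

```text
t: 4.85
eef_pos: [482.4, 351.6, 9.3]
tcp_rot: [-3.141, -0.001, 2.706]
ft_force: [-0.9, 0.2, -0.2]
opening: 0.282
```

{"api": "carry_out", "payload": {
  "moves": [
    {"dx": 0, "dy": 0, "dz": 0, "twist": 0},
    {"dx": 0, "dy": 0, "dz": 0, "twist": 0}
  ]
}}

```text
t: 5.05
eef_pos: [482.8, 352.5, 10.4]
tcp_rot: [3.141, 0.001, 2.706]
ft_force: [-0.4, -0.5, -0.0]
opening: 0.283
```

```bash
python3 -c "
from h import *
go('yA',9.8)"
```

```text
yA dx 0.0000 dy 0.0006 dz 0.0006 len 0.001 | pos [482.8 352.5  10.4] yaw 155.07 tilt [1.7995e+02 3.0000e-02] F [-0.4 -0.5 -0. ] open 26.9 t 5.05
```

{"api": "carry_out", "payload": {
  "moves": [
    {"dx": 0, "dy": 0, "dz": 0.001, "twist": 0},
    {"dx": 0, "dy": 0, "dz": 0.002, "twist": 0},
    {"dx": 0, "dy": 0, "dz": 0.002, "twist": 0}
  ]
}}

```text
t: 5.35
eef_pos: [482.8, 352.7, 9.0]
tcp_rot: [3.14, 0.001, 2.707]
ft_force: [-1.8, -2.2, 10.5]
opening: 0.283
```

{"api": "carry_out", "payload": {
  "grip": 0.045,
  "moves": [
    {"dx": 0, "dy": 0, "dz": 0, "twist": 0},
    {"dx": 0, "dy": 0, "dz": 0, "twist": 0},
    {"dx": 0, "dy": 0, "dz": 0, "twist": 0},
    {"dx": 0, "dy": 0, "dz": 0, "twist": 0},
    {"dx": 0, "dy": 0, "dz": -0.005, "twist": 0}
  ]
}}

```text
t: 5.85
eef_pos: [482.1, 352.5, 12.3]
tcp_rot: [-3.141, -0.001, 2.707]
ft_force: [-0.6, 0.8, 0.8]
opening: 0.468
```

{"api": "carry_out", "payload": {
  "moves": [
    {"dx": 0, "dy": 0, "dz": -0.015, "twist": 0},
    {"dx": 0, "dy": 0, "dz": -0.035, "twist": 0},
    {"dx": 0, "dy": 0, "dz": -0.06, "twist": 0},
    {"dx": 0, "dy": 0, "dz": -0.08, "twist": 0},
    {"dx": 0, "dy": 0, "dz": -0.09, "twist": 0}
  ]
}}

```text
t: 6.35
eef_pos: [483.0, 353.0, 105.5]
tcp_rot: [3.139, 0.002, 2.707]
ft_force: [-0.0, 0.5, -0.4]
opening: 0.471
```

```bash
python3 -c "
from h import *
read_camera('side')
go('housing',95);go('housing',100)"
```

```text
housing dx -0.2231 dy -0.3646 dz 0.0110 len 0.427 | pos [483.2 353.2 106. ] yaw 155.09 tilt [1.7981e+02 1.3000e-01] F [ 0.4 -0.3  0.9] open 45.0 t 6.4
housing dx -0.2231 dy -0.3646 dz 0.0060 len 0.427 | pos [483.2 353.2 106. ] yaw 155.09 tilt [1.7981e+02 1.3000e-01] F [ 0.4 -0.3  0.9] open 45.0 t 6.4
```

{"api": "carry_out", "payload": {
  "moves": [
    {"dx": -0.02, "dy": -0.033, "dz": 0, "twist": 0},
    {"dx": -0.045, "dy": -0.074, "dz": 0, "twist": 0},
    {"dx": -0.07, "dy": -0.114, "dz": 0, "twist": 0},
    {"dx": -0.095, "dy": -0.155, "dz": 0, "twist": 0},
    {"dx": -0.12, "dy": -0.196, "dz": 0, "twist": 0}
  ]
}}

```text
t: 6.9
eef_pos: [508.3, 122.6, 102.4]
tcp_rot: [-3.141, -0.0, 2.707]
ft_force: [0.9, -0.0, -0.2]
opening: 0.474
```

{"api": "carry_out", "payload": {
  "moves": [
    {"dx": -0.025, "dy": -0.04, "dz": 0, "twist": 0},
    {"dx": -0.05, "dy": -0.081, "dz": 0, "twist": 0},
    {"dx": -0.075, "dy": -0.122, "dz": 0, "twist": 0},
    {"dx": -0.096, "dy": -0.157, "dz": 0, "twist": 0},
    {"dx": -0.103, "dy": -0.169, "dz": 0, "twist": 0}
  ]
}}

```text
t: 7.4
eef_pos: [531.0, -75.6, 102.3]
tcp_rot: [-3.141, 0.0, 2.704]
ft_force: [0.1, -0.2, -0.4]
opening: 0.471
```

```bash
python3 -c "
from h import *
p,d=read_camera('side')
go('housing',16)
p,d=read_camera('top');cv2.imwrite('pics/g2.png',cv2.resize(p[180:280,90:220],None,fx=5,fy=5)[...,::-1])
go('housing',16)"
```

```text
housing dx 0.0010 dy 0.0042 dz 0.0863 len 0.004 | pos [531.1 -75.7 102.3] yaw 154.9 tilt [-179.99    0.  ] F [-0.3 -2.2 -0. ] open 45.0 t 7.45
housing dx -0.0001 dy 0.0026 dz 0.0862 len 0.003 | pos [530.8 -73.8 102.2] yaw 154.93 tilt [-1.8e+02 -3.0e-02] F [0.7 0.7 0.1] open 45.0 t 7.5
```

View pics/g2.png

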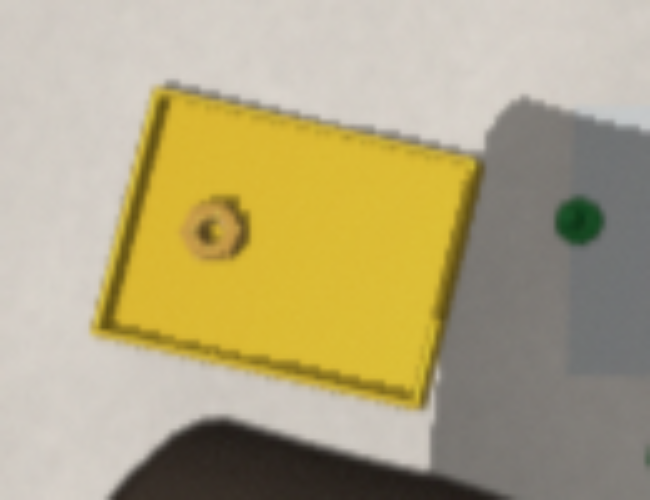

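The gland nut stands upright in the yellow tray at crop (215,229), with plenty of room beside it. Descend on the housing.

{"api": "carry_out", "payload": {
  "moves": [
    {"dx": 0, "dy": 0, "dz": 0.025, "twist": 0},
    {"dx": 0, "dy": 0, "dz": 0.05, "twist": 0},
    {"dx": 0, "dy": 0, "dz": 0.07, "twist": 0},
    {"dx": 0, "dy": 0, "dz": 0.08, "twist": 0},
    {"dx": 0, "dy": 0, "dz": 0.085, "twist": 0}
  ]
}}

```text
t: 8.0
eef_pos: [530.5, -71.1, 16.9]
tcp_rot: [-3.141, -0.001, 2.708]
ft_force: [0.8, 0.4, 1.0]
opening: 0.475
```

{"api": "carry_out", "payload": {
  "grip": 0.0,
  "moves": [
    {"dx": 0, "dy": 0, "dz": 0, "twist": 0},
    {"dx": 0, "dy": 0, "dz": 0, "twist": 0},
    {"dx": 0, "dy": 0, "dz": 0, "twist": 0},
    {"dx": 0, "dy": 0, "dz": 0, "twist": 0},
    {"dx": 0, "dy": 0, "dz": 0, "twist": 0}
  ]
}}

```text
t: 8.5
eef_pos: [531.3, -72.4, 18.3]
tcp_rot: [3.141, 0.001, 2.707]
ft_force: [-0.6, 1.3, 6.5]
opening: 0.239
```

```bash
python3 -c "
from h import *
go('yB',60)"
```

```text
yB dx 0.2069 dy 0.2974 dz -0.0417 len 0.362 | pos [531.3 -72.4  18.3] yaw 155.08 tilt [1.7998e+02 7.0000e-02] F [-0.6  1.3  6.5] open 22.7 t 8.5
```

{"api": "carry_out", "payload": {
  "moves": [
    {"dx": 0, "dy": 0, "dz": -0.01, "twist": 0},
    {"dx": 0, "dy": 0, "dz": -0.03, "twist": 0},
    {"dx": 0, "dy": 0, "dz": -0.055, "twist": 0},
    {"dx": 0.007, "dy": 0.01, "dz": -0.08, "twist": 0},
    {"dx": 0.02, "dy": 0.03, "dz": -0.09, "twist": 0}
  ]
}}

```text
t: 9.0
eef_pos: [526.2, -37.4, 110.3]
tcp_rot: [3.141, 0.003, 2.705]
ft_force: [-0.1, 0.0, -0.5]
opening: 0.244
```

{"api": "carry_out", "payload": {
  "moves": [
    {"dx": 0.016, "dy": 0.023, "dz": 0, "twist": 0},
    {"dx": 0.036, "dy": 0.051, "dz": 0, "twist": 0},
    {"dx": 0.056, "dy": 0.08, "dz": 0, "twist": 0},
    {"dx": 0.077, "dy": 0.11, "dz": 0, "twist": 0},
    {"dx": 0.098, "dy": 0.14, "dz": 0, "twist": 0}
  ]
}}

```text
t: 9.5
eef_pos: [495.1, 132.8, 108.3]
tcp_rot: [3.141, 0.0, 2.706]
ft_force: [0.8, -0.4, -0.7]
opening: 0.239
```

{"api": "carry_out", "payload": {
  "moves": [
    {"dx": 0.021, "dy": 0.03, "dz": 0, "twist": 0},
    {"dx": 0.042, "dy": 0.06, "dz": 0, "twist": 0},
    {"dx": 0.063, "dy": 0.09, "dz": 0, "twist": 0},
    {"dx": 0.08, "dy": 0.114, "dz": 0, "twist": 0},
    {"dx": 0.089, "dy": 0.127, "dz": 0, "twist": 0}
  ]
}}

```text
t: 10.0
eef_pos: [467.6, 286.1, 108.2]
tcp_rot: [3.141, 0.0, 2.708]
ft_force: [0.3, -0.2, -1.1]
opening: 0.241
```

```bash
python3 -c "
from h import *
read_camera('side')
read_camera('side')
go('yB',21.3)"
```

```text
yB dx -0.0014 dy -0.0004 dz 0.0867 len 0.001 | pos [467.9 285.5 108. ] yaw 155.21 tilt [1.7998e+02 1.0000e-02] F [ 0.1  0.2 -1.3] open 23.3 t 10.1
```

{"api": "carry_out", "payload": {
  "moves": [
    {"dx": 0, "dy": 0, "dz": 0.025, "twist": 0},
    {"dx": 0, "dy": 0, "dz": 0.05, "twist": 0},
    {"dx": 0, "dy": 0, "dz": 0.07, "twist": 0},
    {"dx": 0, "dy": 0, "dz": 0.08, "twist": 0},
    {"dx": 0, "dy": 0, "dz": 0.085, "twist": 0}
  ]
}}

```text
t: 10.6
eef_pos: [468.4, 283.3, 22.1]
tcp_rot: [-3.141, -0.001, 2.706]
ft_force: [-0.1, -0.1, -0.9]
opening: 0.243
```

{"api": "carry_out", "payload": {
  "moves": [
    {"dx": 0, "dy": 0, "dz": 0.001, "twist": 0},
    {"dx": 0, "dy": 0, "dz": 0.002, "twist": 0},
    {"dx": 0, "dy": 0, "dz": 0.0027, "twist": 0},
    {"dx": 0, "dy": 0, "dz": 0.0027, "twist": 0}
  ]
}}

```text
t: 11.0
eef_pos: [468.7, 284.2, 21.3]
tcp_rot: [3.14, 0.001, 2.707]
ft_force: [-0.6, -2.9, 7.1]
opening: 0.242
```

```bash
python3 -c "
from h import *
go('yB',21.3)"
```

```text
yB dx -0.0001 dy 0.0004 dz 0.0000 len 0.000 | pos [468.7 284.2  21.3] yaw 155.1 tilt [1.7994e+02 7.0000e-02] F [-0.6 -2.9  7.1] open 23.0 t 11.0
```

Contact. Release, lift, then go to the insert.

{"api": "carry_out", "payload": {
  "grip": 0.045,
  "moves": [
    {"dx": 0, "dy": 0, "dz": 0, "twist": 0},
    {"dx": 0, "dy": 0, "dz": 0, "twist": 0},
    {"dx": 0, "dy": 0, "dz": 0, "twist": 0},
    {"dx": 0, "dy": 0, "dz": 0, "twist": 0},
    {"dx": 0, "dy": 0, "dz": -0.005, "twist": 0}
  ]
}}

```text
t: 11.5
eef_pos: [468.0, 284.1, 24.7]
tcp_rot: [-3.141, -0.001, 2.707]
ft_force: [0.8, -0.3, -0.5]
opening: 0.472
```

{"api": "carry_out", "payload": {
  "moves": [
    {"dx": 0, "dy": 0, "dz": -0.015, "twist": 0},
    {"dx": 0, "dy": 0, "dz": -0.035, "twist": 0},
    {"dx": 0, "dy": 0, "dz": -0.055, "twist": 0},
    {"dx": 0, "dy": 0, "dz": -0.075, "twist": 0},
    {"dx": 0, "dy": 0, "dz": -0.08, "twist": 0}
  ]
}}

```text
t: 12.0
eef_pos: [468.9, 284.6, 107.0]
tcp_rot: [3.139, 0.002, 2.707]
ft_force: [-0.4, 0.6, -0.3]
opening: 0.475
```

```bash
python3 -c "
from h import *
read_camera('side')
read_camera('side')
go('insert',105)"
```

```text
insert dx -0.1506 dy -0.1716 dz 0.0005 len 0.228 | pos [468.5 284.3 105.5] yaw 155.09 tilt [1.7993e+02 5.0000e-02] F [1.1 1.  0.2] open 44.9 t 12.1
```

{"api": "carry_out", "payload": {
  "moves": [
    {"dx": -0.025, "dy": -0.028, "dz": 0, "twist": 0},
    {"dx": -0.058, "dy": -0.066, "dz": 0, "twist": 0},
    {"dx": -0.09, "dy": -0.104, "dz": 0, "twist": 0},
    {"dx": -0.123, "dy": -0.14, "dz": 0, "twist": 0},
    {"dx": -0.151, "dy": -0.172, "dz": 0.01, "twist": 0}
  ]
}}

```text
t: 12.6
eef_pos: [533.4, 62.4, 94.6]
tcp_rot: [3.141, 0.001, 2.706]
ft_force: [-0.4, 0.7, -0.3]
opening: 0.477
```

```bash
python3 -c "
from h import *
for i in range(2): read_camera('side')
p,d=read_camera('top');cv2.imwrite('pics/g3.png',cv2.resize(p[180:280,90:220],None,fx=5,fy=5)[...,::-1])
go('insert',6)"
```

```text
insert dx 0.0010 dy 0.0026 dz 0.0874 len 0.003 | pos [532.6  62.5  93.4] yaw 154.86 tilt [-1.7995e+02 -1.2000e-01] F [0.3 0.8 0.2] open 45.1 t 12.75
```

View pics/g3.png

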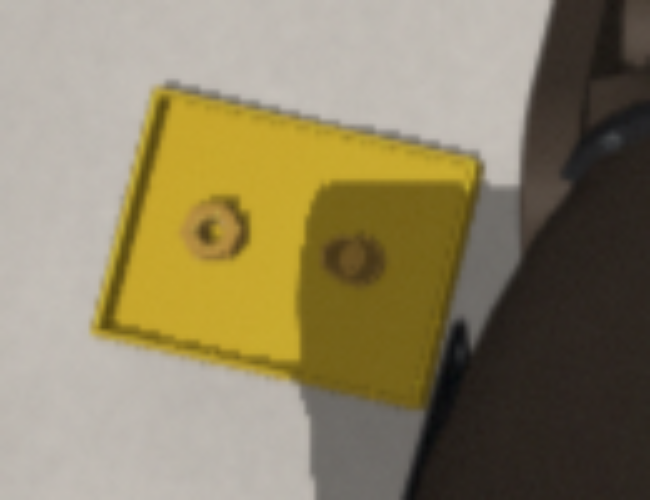

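Both brass parts stand apart in the yellow tray (gland (215,229), housing (353,260)). Descend on the insert.

{"api": "carry_out", "payload": {
  "moves": [
    {"dx": 0, "dy": 0.001, "dz": 0.025, "twist": 0},
    {"dx": 0, "dy": 0.001, "dz": 0.05, "twist": 0},
    {"dx": 0, "dy": 0.001, "dz": 0.07, "twist": 0},
    {"dx": 0, "dy": 0.001, "dz": 0.08, "twist": 0},
    {"dx": 0, "dy": 0.001, "dz": 0.087, "twist": 0}
  ]
}}

```text
t: 13.25
eef_pos: [532.7, 66.4, 7.1]
tcp_rot: [-3.141, -0.001, 2.708]
ft_force: [0.5, -0.6, -0.1]
opening: 0.475
```

{"api": "carry_out", "payload": {
  "grip": 0.0,
  "moves": [
    {"dx": 0, "dy": 0, "dz": 0, "twist": 0},
    {"dx": 0, "dy": 0, "dz": 0, "twist": 0},
    {"dx": 0, "dy": 0, "dz": 0, "twist": 0},
    {"dx": 0, "dy": 0, "dz": 0, "twist": 0},
    {"dx": 0, "dy": 0, "dz": 0, "twist": 0}
  ]
}}

```text
t: 13.75
eef_pos: [533.6, 65.5, 8.6]
tcp_rot: [3.141, 0.001, 2.707]
ft_force: [-0.4, 0.4, 5.4]
opening: 0.285
```

```bash
python3 -c "
from h import *
go('blue',60)"
```

```text
blue dx -0.1302 dy 0.0120 dz -0.0514 len 0.131 | pos [533.6  65.5   8.6] yaw 155.08 tilt [1.7996e+02 6.0000e-02] F [-0.4  0.4  5.4] open 27.1 t 13.75
```

{"api": "carry_out", "payload": {
  "moves": [
    {"dx": 0, "dy": 0, "dz": -0.01, "twist": 0},
    {"dx": 0, "dy": 0, "dz": -0.03, "twist": 0},
    {"dx": 0, "dy": 0, "dz": -0.055, "twist": 0},
    {"dx": -0.01, "dy": 0.001, "dz": -0.08, "twist": 0},
    {"dx": -0.03, "dy": 0.003, "dz": -0.09, "twist": 0}
  ]
}}

```text
t: 14.25
eef_pos: [561.8, 55.8, 101.0]
tcp_rot: [3.141, 0.002, 2.707]
ft_force: [0.5, -0.1, 0.4]
opening: 0.281
```

{"api": "carry_out", "payload": {
  "moves": [
    {"dx": -0.025, "dy": 0.002, "dz": 0, "twist": 0},
    {"dx": -0.05, "dy": 0.004, "dz": 0, "twist": 0},
    {"dx": -0.075, "dy": 0.006, "dz": 0, "twist": 0},
    {"dx": -0.092, "dy": 0.008, "dz": 0, "twist": 0},
    {"dx": -0.1, "dy": 0.009, "dz": 0, "twist": 0}
  ]
}}

```text
t: 14.75
eef_pos: [657.1, 21.0, 98.4]
tcp_rot: [3.141, 0.001, 2.706]
ft_force: [-0.6, 0.4, -0.9]
opening: 0.285
```

```bash
python3 -c "
from h import *
p,d=read_camera('side')
p,d=read_camera('side');cv2.imwrite('pics/g4.png',cv2.resize(p[130:310,150:390],None,fx=3.3,fy=3.3)[...,::-1])
go('blue',11.6)"
```

```text
blue dx -0.0002 dy 0.0003 dz 0.0865 len 0.000 | pos [656.4  21.4  98.1] yaw 155.06 tilt [1.7999e+02 1.0000e-02] F [-0.8  0.1 -0.4] open 26.9 t 14.85
```

View pics/g4.png

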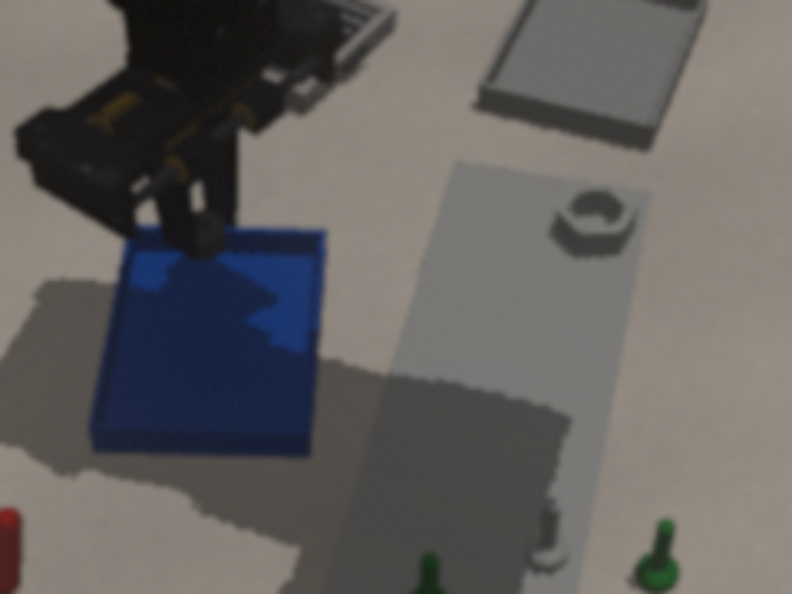

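The insert hangs between the fingertips at (207,235), above the blue tray. Lower it.

{"api": "carry_out", "payload": {
  "moves": [
    {"dx": 0, "dy": 0, "dz": 0.025, "twist": 0},
    {"dx": 0, "dy": 0, "dz": 0.05, "twist": 0},
    {"dx": 0, "dy": 0, "dz": 0.07, "twist": 0},
    {"dx": 0, "dy": 0, "dz": 0.08, "twist": 0},
    {"dx": 0, "dy": 0, "dz": 0.085, "twist": 0}
  ]
}}

```text
t: 15.35
eef_pos: [655.4, 21.9, 12.5]
tcp_rot: [-3.141, -0.001, 2.707]
ft_force: [-0.1, 0.2, 0.9]
opening: 0.281
```

{"api": "carry_out", "payload": {
  "moves": [
    {"dx": 0, "dy": 0, "dz": 0.001, "twist": 0},
    {"dx": 0, "dy": 0, "dz": 0.002, "twist": 0},
    {"dx": 0, "dy": 0, "dz": 0.0025, "twist": 0},
    {"dx": 0, "dy": 0, "dz": 0.0025, "twist": 0}
  ]
}}

```text
t: 15.75
eef_pos: [656.5, 21.7, 11.6]
tcp_rot: [3.141, 0.001, 2.707]
ft_force: [-1.7, 0.9, 5.9]
opening: 0.28
```

```bash
python3 -c "
from h import *
go('blue',11.6)"
```

```text
blue dx -0.0002 dy 0.0000 dz -0.0000 len 0.000 | pos [656.5  21.7  11.6] yaw 155.09 tilt [1.7997e+02 7.0000e-02] F [-1.7  0.9  5.9] open 26.7 t 15.75
```

{"api": "carry_out", "payload": {
  "grip": 0.045,
  "moves": [
    {"dx": 0, "dy": 0, "dz": 0, "twist": 0},
    {"dx": 0, "dy": 0, "dz": 0, "twist": 0},
    {"dx": 0, "dy": 0, "dz": 0, "twist": 0},
    {"dx": 0, "dy": 0, "dz": 0, "twist": 0},
    {"dx": 0, "dy": 0, "dz": -0.005, "twist": 0}
  ]
}}

```text
t: 16.25
eef_pos: [655.8, 21.7, 14.9]
tcp_rot: [-3.141, -0.001, 2.707]
ft_force: [-0.3, -0.3, 0.2]
opening: 0.473
```

{"api": "carry_out", "payload": {
  "moves": [
    {"dx": 0, "dy": 0, "dz": -0.015, "twist": 0},
    {"dx": 0, "dy": 0, "dz": -0.035, "twist": 0},
    {"dx": 0, "dy": 0, "dz": -0.055, "twist": 0},
    {"dx": 0, "dy": 0, "dz": -0.075, "twist": 0},
    {"dx": 0, "dy": 0, "dz": -0.085, "twist": 0}
  ]
}}

```text
t: 16.75
eef_pos: [656.9, 21.6, 103.4]
tcp_rot: [3.14, 0.003, 2.707]
ft_force: [0.4, 0.0, 0.0]
opening: 0.469
```

{"api": "carry_out", "payload": {
  "grip": 0.07,
  "moves": [
    {"dx": 0, "dy": 0, "dz": 0, "twist": 6},
    {"dx": 0, "dy": 0, "dz": 0, "twist": 12},
    {"dx": 0, "dy": 0, "dz": 0, "twist": 17},
    {"dx": 0, "dy": 0, "dz": 0, "twist": 20},
    {"dx": 0, "dy": 0, "dz": 0, "twist": 20}
  ]
}}

```text
t: 17.25
eef_pos: [656.1, 21.7, 100.8]
tcp_rot: [3.141, 0.0, 2.357]
ft_force: [-0.4, 0.0, 0.0]
opening: 0.733
```

```bash
python3 -c "
from h import *
read_camera('side')
go('bonnet',100)"
```

```text
bonnet dx 0.0406 dy -0.2557 dz 0.0007 len 0.259 | pos [656.1  21.6 100.7] yaw 135.16 tilt [179.99   0.  ] F [1.  0.5 0.4] open 69.6 t 17.3
```

{"api": "carry_out", "payload": {
  "moves": [
    {"dx": 0.006, "dy": -0.04, "dz": 0, "twist": 0},
    {"dx": 0.014, "dy": -0.085, "dz": 0, "twist": 0},
    {"dx": 0.021, "dy": -0.13, "dz": 0, "twist": 0},
    {"dx": 0.028, "dy": -0.175, "dz": 0, "twist": 0},
    {"dx": 0.033, "dy": -0.21, "dz": 0, "twist": 0}
  ]
}}

```text
t: 17.8
eef_pos: [482.5, -104.6, 100.7]
tcp_rot: [-3.142, -0.0, 2.359]
ft_force: [-0.1, -1.0, -0.4]
opening: 0.737
```

{"api": "carry_out", "payload": {
  "moves": [
    {"dx": 0.003, "dy": -0.025, "dz": 0, "twist": 0},
    {"dx": 0.006, "dy": -0.04, "dz": 0, "twist": 0},
    {"dx": 0.007, "dy": -0.046, "dz": 0, "twist": 0},
    {"dx": 0.007, "dy": -0.046, "dz": 0, "twist": 0},
    {"dx": 0.007, "dy": -0.046, "dz": 0, "twist": 0}
  ]
}}

```text
t: 18.3
eef_pos: [447.9, -131.1, 100.5]
tcp_rot: [3.141, 0.0, 2.358]
ft_force: [-0.9, -0.7, 0.2]
opening: 0.735
```

```bash
python3 -c "
from h import *
p,d=read_camera('side');cv2.imwrite('pics/g5.png',cv2.resize(p[130:290,170:400],None,fx=3.4,fy=3.4)[...,::-1])
go('bonnet',6)"
```

```text
bonnet dx 0.0006 dy -0.0006 dz 0.0944 len 0.001 | pos [ 447.9 -131.   100.4] yaw 135.14 tilt [1.7998e+02 2.0000e-02] F [ 0.4 -0.  -0.1] open 70.1 t 18.35
```

View pics/g5.png

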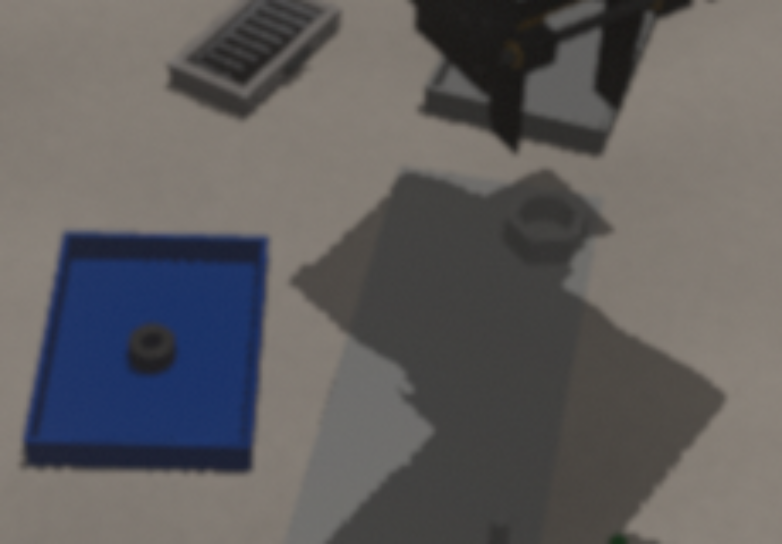

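The insert stands flat in the blue tray at (152,348), and the jaws straddle the bonnet nut at (545,222). Descend and grip.

{"api": "carry_out", "payload": {
  "moves": [
    {"dx": 0, "dy": 0, "dz": 0.025, "twist": 0},
    {"dx": 0, "dy": 0, "dz": 0.05, "twist": 0},
    {"dx": 0, "dy": 0, "dz": 0.075, "twist": 0},
    {"dx": 0, "dy": 0, "dz": 0.087, "twist": 0},
    {"dx": 0, "dy": 0, "dz": 0.094, "twist": 0}
  ]
}}

```text
t: 18.85
eef_pos: [447.3, -130.8, 5.2]
tcp_rot: [-3.141, -0.001, 2.359]
ft_force: [0.7, 0.7, -0.1]
opening: 0.735
```

{"api": "carry_out", "payload": {
  "grip": 0.0,
  "moves": [
    {"dx": 0, "dy": 0, "dz": 0, "twist": 0},
    {"dx": 0, "dy": 0, "dz": 0, "twist": 0},
    {"dx": 0, "dy": 0, "dz": 0, "twist": 0},
    {"dx": 0, "dy": 0, "dz": 0, "twist": 0},
    {"dx": 0, "dy": 0, "dz": 0, "twist": 0}
  ]
}}

```text
t: 19.35
eef_pos: [447.4, -131.5, 7.1]
tcp_rot: [3.141, 0.001, 2.358]
ft_force: [0.1, 2.5, 7.7]
opening: 0.483
```

```bash
python3 -c "
from h import *
go('sA',60)"
```

```text
sA dx -0.1629 dy -0.1348 dz -0.0529 len 0.211 | pos [ 447.4 -131.5    7.1] yaw 135.09 tilt [1.7997e+02 6.0000e-02] F [0.1 2.5 7.7] open 45.9 t 19.35
```

45.9 mm, matching 46 across flats. Lift and carry.

{"api": "carry_out", "payload": {
  "moves": [
    {"dx": 0, "dy": 0, "dz": -0.01, "twist": 0},
    {"dx": 0, "dy": 0, "dz": -0.03, "twist": 0},
    {"dx": 0, "dy": 0, "dz": -0.055, "twist": 0},
    {"dx": 0, "dy": 0, "dz": -0.08, "twist": 0},
    {"dx": -0.012, "dy": -0.01, "dz": -0.09, "twist": 0}
  ]
}}

```text
t: 19.85
eef_pos: [448.6, -146.3, 99.0]
tcp_rot: [3.141, 0.002, 2.359]
ft_force: [0.8, 0.4, -2.2]
opening: 0.483
```

{"api": "carry_out", "payload": {
  "moves": [
    {"dx": -0.018, "dy": -0.015, "dz": 0, "twist": 0},
    {"dx": -0.04, "dy": -0.033, "dz": 0, "twist": 0},
    {"dx": -0.065, "dy": -0.054, "dz": 0, "twist": 0},
    {"dx": -0.09, "dy": -0.075, "dz": 0, "twist": 0},
    {"dx": -0.11, "dy": -0.09, "dz": 0, "twist": 0}
  ]
}}

```text
t: 20.35
eef_pos: [462.7, -290.1, 97.1]
tcp_rot: [3.142, 0.0, 2.357]
ft_force: [0.5, -0.7, -1.7]
opening: 0.482
```

{"api": "carry_out", "payload": {
  "moves": [
    {"dx": -0.02, "dy": -0.017, "dz": 0, "twist": 0},
    {"dx": -0.034, "dy": -0.029, "dz": 0, "twist": 0},
    {"dx": -0.041, "dy": -0.035, "dz": 0, "twist": 0},
    {"dx": -0.041, "dy": -0.035, "dz": 0, "twist": 0},
    {"dx": -0.041, "dy": -0.035, "dz": 0, "twist": 0}
  ]
}}

```text
t: 20.85
eef_pos: [467.0, -341.2, 96.4]
tcp_rot: [3.141, -0.001, 2.358]
ft_force: [-0.8, 0.2, -1.1]
opening: 0.482
```

```bash
python3 -c "
from h import *
read_camera('side')
go('sA',10.1)"
```

```text
sA dx -0.0011 dy -0.0003 dz 0.0863 len 0.001 | pos [ 467.1 -341.    96.4] yaw 135.12 tilt [ 1.7999e+02 -5.0000e-02] F [-0.5 -0.  -1.2] open 46.0 t 20.9
```

{"api": "carry_out", "payload": {
  "moves": [
    {"dx": 0, "dy": 0, "dz": 0.025, "twist": 0},
    {"dx": 0, "dy": 0, "dz": 0.05, "twist": 0},
    {"dx": 0, "dy": 0, "dz": 0.07, "twist": 0},
    {"dx": 0, "dy": 0, "dz": 0.08, "twist": 0},
    {"dx": 0, "dy": 0, "dz": 0.085, "twist": 0}
  ]
}}

```text
t: 21.4
eef_pos: [467.2, -341.3, 10.8]
tcp_rot: [3.141, -0.001, 2.358]
ft_force: [-0.0, -0.0, -1.6]
opening: 0.481
```

{"api": "carry_out", "payload": {
  "moves": [
    {"dx": 0, "dy": 0, "dz": 0.001, "twist": 0},
    {"dx": 0, "dy": 0, "dz": 0.002, "twist": 0},
    {"dx": 0, "dy": 0, "dz": 0.0025, "twist": 0},
    {"dx": 0, "dy": 0, "dz": 0.0025, "twist": 0}
  ]
}}

```text
t: 21.8
eef_pos: [467.6, -342.2, 10.1]
tcp_rot: [3.141, 0.001, 2.358]
ft_force: [-1.2, 2.0, 4.5]
opening: 0.484
```

```bash
python3 -c "
from h import *
go('sA',10.1)"
```

```text
sA dx 0.0001 dy 0.0002 dz -0.0000 len 0.000 | pos [ 467.6 -342.2   10.1] yaw 135.09 tilt [1.7998e+02 8.0000e-02] F [-1.2  2.   4.5] open 46.0 t 21.8
```

{"api": "carry_out", "payload": {
  "grip": 0.06,
  "moves": [
    {"dx": 0, "dy": 0, "dz": 0, "twist": 0},
    {"dx": 0, "dy": 0, "dz": 0, "twist": 0},
    {"dx": 0, "dy": 0, "dz": 0, "twist": 0},
    {"dx": 0, "dy": 0, "dz": 0, "twist": 0},
    {"dx": 0, "dy": 0, "dz": -0.005, "twist": 0}
  ]
}}

```text
t: 22.3
eef_pos: [467.0, -341.9, 13.6]
tcp_rot: [3.142, -0.001, 2.358]
ft_force: [0.6, 1.0, 0.1]
opening: 0.63
```

{"api": "carry_out", "payload": {
  "moves": [
    {"dx": 0, "dy": 0, "dz": -0.015, "twist": 0},
    {"dx": 0, "dy": 0, "dz": -0.035, "twist": 0},
    {"dx": 0, "dy": 0, "dz": -0.06, "twist": 0},
    {"dx": 0, "dy": 0, "dz": -0.085, "twist": 0},
    {"dx": 0, "dy": 0, "dz": -0.1, "twist": 0}
  ]
}}

```text
t: 22.8
eef_pos: [467.5, -342.4, 116.0]
tcp_rot: [3.141, 0.002, 2.358]
ft_force: [-0.5, 0.2, -0.5]
opening: 0.627
```

```bash
python3 -c "
from h import *
read_camera('side');read_camera('side')
go('poppet',110)"
```

```text
poppet dx 0.3556 dy 0.3115 dz 0.0061 len 0.473 | pos [ 467.9 -342.7  116.1] yaw 135.09 tilt [179.99   0.21] F [ 0.7  0.8 -0.7] open 60.0 t 22.9
```

{"api": "carry_out", "payload": {
  "grip": 0.04,
  "moves": [
    {"dx": 0.02, "dy": 0.018, "dz": 0, "twist": 0},
    {"dx": 0.05, "dy": 0.044, "dz": 0, "twist": 0},
    {"dx": 0.08, "dy": 0.07, "dz": 0, "twist": 0},
    {"dx": 0.11, "dy": 0.096, "dz": 0, "twist": 0},
    {"dx": 0.14, "dy": 0.123, "dz": 0, "twist": 0}
  ]
}}

```text
t: 23.4
eef_pos: [454.1, -154.6, 113.1]
tcp_rot: [-3.141, -0.001, 2.357]
ft_force: [0.1, 0.7, 0.4]
opening: 0.421
```

{"api": "carry_out", "payload": {
  "moves": [
    {"dx": 0.03, "dy": 0.026, "dz": 0, "twist": 0},
    {"dx": 0.06, "dy": 0.053, "dz": 0, "twist": 0},
    {"dx": 0.09, "dy": 0.079, "dz": 0, "twist": 0},
    {"dx": 0.12, "dy": 0.105, "dz": 0, "twist": 0},
    {"dx": 0.15, "dy": 0.131, "dz": 0, "twist": 0}
  ]
}}

```text
t: 23.9
eef_pos: [440.5, 44.1, 113.3]
tcp_rot: [-3.141, -0.001, 2.357]
ft_force: [0.9, -0.6, -0.5]
opening: 0.42
```

{"api": "carry_out", "payload": {
  "moves": [
    {"dx": 0.03, "dy": 0.026, "dz": 0, "twist": 0},
    {"dx": 0.055, "dy": 0.048, "dz": 0, "twist": 0},
    {"dx": 0.066, "dy": 0.0575, "dz": 0, "twist": 0},
    {"dx": 0.066, "dy": 0.0575, "dz": 0, "twist": 0},
    {"dx": 0.066, "dy": 0.0575, "dz": 0, "twist": 0}
  ]
}}

```text
t: 24.4
eef_pos: [434.7, 129.7, 113.4]
tcp_rot: [-3.141, -0.001, 2.359]
ft_force: [0.1, -0.3, 0.1]
opening: 0.421
```

```bash
python3 -c "
from h import *
read_camera('top')
p,d=read_camera('side');cv2.imwrite('pics/g6.png',cv2.resize(p[110:320,240:400],None,fx=3.5,fy=2.8)[...,::-1])
go('poppet',20)"
```

```text
poppet dx -0.0008 dy 0.0007 dz 0.0937 len 0.001 | pos [435.  129.1 113.7] yaw 135.04 tilt [-1.7998e+02 -2.0000e-02] F [ 0.2 -0.5 -0.1] open 40.4 t 24.5
```

View pics/g6.png

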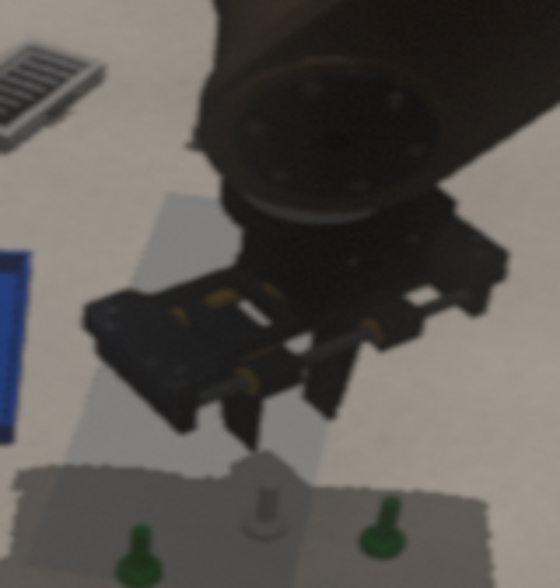

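The silver poppet at (265,510) is below the jaws, with the green ones clear on both sides. Descend.

{"api": "carry_out", "payload": {
  "moves": [
    {"dx": 0, "dy": 0, "dz": 0.02, "twist": 0},
    {"dx": -0.0005, "dy": 0.0005, "dz": 0.045, "twist": 0},
    {"dx": -0.0005, "dy": 0.0005, "dz": 0.07, "twist": 0},
    {"dx": -0.0005, "dy": 0.0005, "dz": 0.085, "twist": 0},
    {"dx": -0.0005, "dy": 0.0005, "dz": 0.092, "twist": 0}
  ]
}}

```text
t: 25.0
eef_pos: [435.4, 128.9, 20.7]
tcp_rot: [-3.14, -0.001, 2.356]
ft_force: [0.2, 0.2, -0.1]
opening: 0.42
```

{"api": "carry_out", "payload": {
  "grip": 0.0,
  "moves": [
    {"dx": 0, "dy": 0, "dz": 0, "twist": 0},
    {"dx": 0, "dy": 0, "dz": 0, "twist": 0},
    {"dx": 0, "dy": 0, "dz": 0, "twist": 0},
    {"dx": 0, "dy": 0, "dz": 0, "twist": 0},
    {"dx": 0, "dy": 0, "dz": 0, "twist": 0}
  ]
}}

```text
t: 25.5
eef_pos: [436.0, 129.9, 22.4]
tcp_rot: [3.141, 0.001, 2.358]
ft_force: [-0.1, -0.1, 4.1]
opening: 0.089
```

```bash
python3 -c "
from h import *
go('sB',60)"
```

```text
sB dx -0.3114 dy -0.2543 dz -0.0376 len 0.402 | pos [436.  129.9  22.4] yaw 135.09 tilt [1.7995e+02 3.0000e-02] F [-0.1 -0.1  4.1] open 8.5 t 25.5
```

{"api": "carry_out", "payload": {
  "moves": [
    {"dx": 0, "dy": 0, "dz": -0.01, "twist": 0},
    {"dx": 0, "dy": 0, "dz": -0.03, "twist": 0},
    {"dx": 0, "dy": 0, "dz": -0.055, "twist": 0},
    {"dx": 0, "dy": 0, "dz": -0.08, "twist": 0},
    {"dx": -0.012, "dy": -0.01, "dz": -0.09, "twist": 0}
  ]
}}

```text
t: 26.0
eef_pos: [437.6, 115.1, 114.6]
tcp_rot: [3.139, 0.002, 2.359]
ft_force: [-0.1, 0.5, -2.0]
opening: 0.094
```

{"api": "carry_out", "payload": {
  "moves": [
    {"dx": -0.02, "dy": -0.016, "dz": 0, "twist": 0},
    {"dx": -0.045, "dy": -0.037, "dz": 0, "twist": 0},
    {"dx": -0.07, "dy": -0.057, "dz": 0, "twist": 0},
    {"dx": -0.1, "dy": -0.082, "dz": 0, "twist": 0},
    {"dx": -0.13, "dy": -0.106, "dz": 0, "twist": 0}
  ]
}}

```text
t: 26.5
eef_pos: [454.2, -53.9, 112.7]
tcp_rot: [3.141, 0.0, 2.358]
ft_force: [0.8, -0.4, -0.6]
opening: 0.094
```

{"api": "carry_out", "payload": {
  "moves": [
    {"dx": -0.03, "dy": -0.024, "dz": 0, "twist": 0},
    {"dx": -0.06, "dy": -0.049, "dz": 0, "twist": 0},
    {"dx": -0.09, "dy": -0.073, "dz": 0, "twist": 0},
    {"dx": -0.115, "dy": -0.093, "dz": 0, "twist": 0},
    {"dx": -0.135, "dy": -0.11, "dz": 0, "twist": 0}
  ]
}}

```text
t: 27.0
eef_pos: [472.3, -227.6, 112.7]
tcp_rot: [3.141, 0.001, 2.357]
ft_force: [1.2, 0.7, -1.1]
opening: 0.09
```

{"api": "carry_out", "payload": {
  "moves": [
    {"dx": -0.015, "dy": -0.012, "dz": 0, "twist": 0},
    {"dx": -0.027, "dy": -0.022, "dz": 0, "twist": 0},
    {"dx": -0.034, "dy": -0.028, "dz": 0, "twist": 0},
    {"dx": -0.034, "dy": -0.028, "dz": 0, "twist": 0},
    {"dx": -0.034, "dy": -0.028, "dz": 0, "twist": 0}
  ]
}}

```text
t: 27.5
eef_pos: [476.5, -268.9, 111.9]
tcp_rot: [3.142, -0.001, 2.358]
ft_force: [0.1, -0.1, -1.2]
opening: 0.092
```

```bash
python3 -c "
from h import *
p,d=read_camera('side');cv2.imwrite('pics/g7.png',cv2.resize(p[70:230,260:420],None,fx=3.5,fy=3.5)[...,::-1])
go('sB',25.4)"
```

```text
sB dx -0.0012 dy -0.0006 dz 0.0865 len 0.001 | pos [ 476.5 -268.7  111.9] yaw 135.13 tilt [ 1.8e+02 -3.0e-02] F [ 0.7  0.4 -1.6] open 8.8 t 27.55
```

View pics/g7.png

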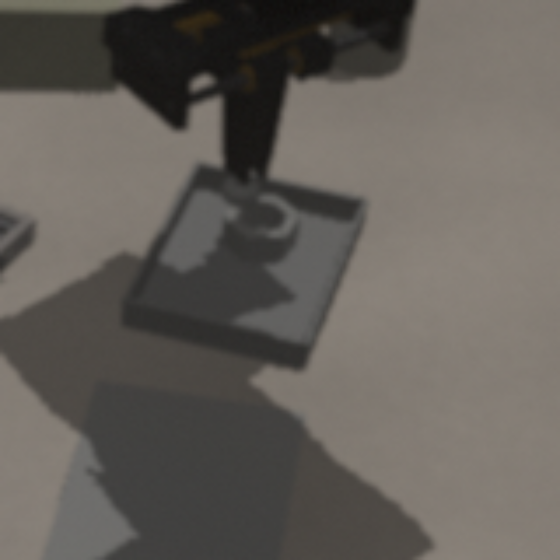

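The poppet hangs head-down from the fingers at (242,185); the bonnet nut stands flat in the steel tray at (260,228). Lower.

{"api": "carry_out", "payload": {
  "moves": [
    {"dx": 0, "dy": 0, "dz": 0.025, "twist": 0},
    {"dx": 0, "dy": 0, "dz": 0.05, "twist": 0},
    {"dx": 0, "dy": 0, "dz": 0.07, "twist": 0},
    {"dx": 0, "dy": 0, "dz": 0.08, "twist": 0},
    {"dx": 0, "dy": 0, "dz": 0.085, "twist": 0}
  ]
}}

```text
t: 28.05
eef_pos: [476.5, -268.9, 26.3]
tcp_rot: [-3.142, -0.001, 2.358]
ft_force: [-0.3, -1.2, -0.6]
opening: 0.091
```

{"api": "carry_out", "payload": {
  "moves": [
    {"dx": 0, "dy": 0, "dz": 0.001, "twist": 0},
    {"dx": 0, "dy": 0, "dz": 0.002, "twist": 0},
    {"dx": 0, "dy": 0, "dz": 0.0025, "twist": 0},
    {"dx": 0, "dy": 0, "dz": 0.0025, "twist": 0}
  ]
}}

```text
t: 28.45
eef_pos: [477.0, -269.7, 25.5]
tcp_rot: [3.141, 0.001, 2.358]
ft_force: [-0.4, 1.4, 5.7]
opening: 0.088
```

```bash
python3 -c "
from h import *
go('sB',25.4)"
```

```text
sB dx -0.0002 dy -0.0002 dz 0.0001 len 0.000 | pos [ 477.  -269.7   25.5] yaw 135.08 tilt [1.7998e+02 8.0000e-02] F [-0.4  1.4  5.7] open 8.4 t 28.45
```

{"api": "carry_out", "payload": {
  "grip": 0.03,
  "moves": [
    {"dx": 0, "dy": 0, "dz": 0, "twist": 0},
    {"dx": 0, "dy": 0, "dz": 0, "twist": 0},
    {"dx": 0, "dy": 0, "dz": 0, "twist": 0},
    {"dx": 0, "dy": 0, "dz": 0, "twist": 0},
    {"dx": 0, "dy": 0, "dz": -0.003, "twist": 0}
  ]
}}

```text
t: 28.95
eef_pos: [476.5, -269.5, 27.2]
tcp_rot: [-3.142, -0.001, 2.358]
ft_force: [0.2, 0.2, 0.5]
opening: 0.313
```

{"api": "carry_out", "payload": {
  "moves": [
    {"dx": 0, "dy": 0, "dz": -0.015, "twist": 0},
    {"dx": 0, "dy": 0, "dz": -0.035, "twist": 0},
    {"dx": 0, "dy": 0, "dz": -0.06, "twist": 0},
    {"dx": 0, "dy": 0, "dz": -0.095, "twist": 0},
    {"dx": 0, "dy": 0, "dz": -0.12, "twist": 0}
  ]
}}

```text
t: 29.45
eef_pos: [476.8, -269.7, 149.5]
tcp_rot: [3.141, 0.001, 2.358]
ft_force: [-0.3, 0.0, -0.3]
opening: 0.317
```

{"api": "carry_out", "payload": {
  "moves": [
    {"dx": 0.025, "dy": 0.022, "dz": 0, "twist": 0},
    {"dx": 0.06, "dy": 0.053, "dz": 0, "twist": 0},
    {"dx": 0.09, "dy": 0.079, "dz": 0, "twist": 0},
    {"dx": 0.12, "dy": 0.105, "dz": 0, "twist": 0},
    {"dx": 0.15, "dy": 0.131, "dz": 0, "twist": 0}
  ]
}}

```text
t: 29.95
eef_pos: [462.5, -69.5, 147.7]
tcp_rot: [3.141, 0.0, 2.357]
ft_force: [1.3, 0.2, 1.1]
opening: 0.313
```

{"api": "carry_out", "payload": {
  "moves": [
    {"dx": 0.015, "dy": 0.013, "dz": 0, "twist": 0},
    {"dx": 0.025, "dy": 0.022, "dz": 0, "twist": 0},
    {"dx": 0.025, "dy": 0.022, "dz": 0, "twist": 0},
    {"dx": 0.025, "dy": 0.022, "dz": 0, "twist": 0}
  ]
}}

```text
t: 30.35
eef_pos: [461.0, -38.2, 147.5]
tcp_rot: [3.141, 0.0, 2.358]
ft_force: [0.1, -0.7, 0.6]
opening: 0.317
```

```bash
python3 - <<'E'
from h import *
a,d=read_camera('top'); b,e=read_camera('side')
A=cloud('top',d);B=cloud('side',e)
for n,(x,y,h) in dict(bonnet=(467.6,-342,22),poppet=(477,-270,50),housing=(469,284.5,40),gland=(483,353,24),insert=(656.7,21.6,16)).items():
    for nm,W,D in(('top',A,d),('side',B,e)):
        t=(D>0)&(np.hypot(W[...,0]-x,W[...,1]-y)<28)&(W[...,2]>10)&(W[...,2]<h+12)
        q=W[t]; print(n,nm,t.sum(),q.mean(0).round(1) if len(q) else '',"ztop",np.percentile(q[:,2],95).round(1) if len(q) else '',"expect",h+3)
f=np.load("top0.npz"); r=(slice(130,180),slice(350,420)); print("case diff",np.abs(f["p"][r].astype(int)-a[r]).mean())
i=np.hstack([cv2.resize(a[195:275,100:200],None,fx=4,fy=4),cv2.resize(a[195:275,355:455],None,fx=4,fy=4)])
j=np.hstack([cv2.resize(b[110:180,290:370],None,fx=4,fy=4),cv2.resize(b[320:420,200:340],(480,280))])
cv2.imwrite('pics/end.png',np.vstack([i,j])[...,::-1] if i.shape[1]==j.shape[1] else i[...,::-1])
print(state()["t"])
E
```

```text
bonnet top 221 [ 468.  -339.7   23.7] ztop 29.3 expect 25
bonnet side 0  ztop  expect 25
poppet top 78 [ 478.1 -266.7   25.3] ztop 54.8 expect 53
poppet side 7 [ 476.5 -265.8   44.6] ztop 53.7 expect 53
housing top 92 [470.1 283.8  29.9] ztop 46.2 expect 43
housing side 296 [470.1 287.5  28.5] ztop 43.3 expect 43
gland top 121 [482.6 353.   25.5] ztop 31.3 expect 27
gland side 324 [482.9 355.8  24.1] ztop 28.4 expect 27
insert top 89 [656.   22.6  19.3] ztop 23.5 expect 19
insert side 141 [655.9  25.6  16.8] ztop 20.4 expect 19
case diff 26.190285714285714
30.45
```

View pics/end.png

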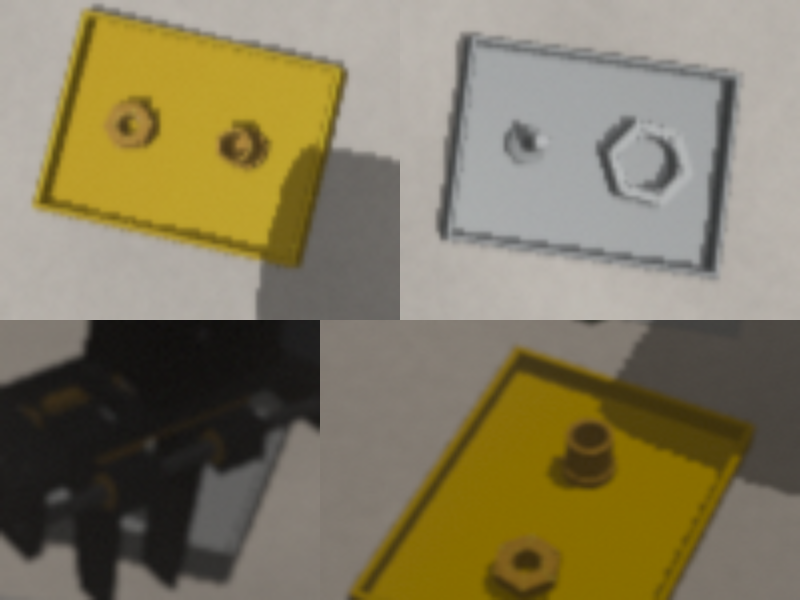

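```bash
python3 - <<'E'
from h import *
p,d=read_camera('top');W=cloud('top',d)
m=np.zeros(d.shape,bool);m[114:195,340:429]=1
m=(m&(d>0)&(W[...,2]>12)&(W[...,2]<32)).astype(np.uint8)
k,l,st,ce=cv2.connectedComponentsWithStats(m); i=1+np.argmax(st[1:,4])
print("case",cv2.minAreaRect(W[l==i][:,:2].astype(np.float32)),"was 669,-264")
job_done()
E
```

```text
case ((668.739013671875, -264.1744079589844), (118.31791687011719, 76.1694107055664), 69.8813247680664) was 669,-264
the job is handed in; nothing more can be done
```

I sorted all five parts and handed the job in after about 30.5 s of robot time, well under the 104 s limit. The bonnet nut and poppet are in the steel tray, the spring housing and gland nut in the yellow tray, and the seat insert in the blue tray.

- **Placing:** each part was lowered until light floor contact showed on the wrist (4.5–10.5 N at touchdown) and then released.
- **Position:** the last pictures show the bonnet nut, poppet, spring housing and gland nut upright in their trays and about 70 mm apart. The insert was last seen flat in its tray just after release, and the final depth check still finds it there.
- **Heights:** the poppet, spring housing, gland nut and insert tops read within about 1.5 mm of expected in the side depth view. The top depth view reads 2–5 mm high, with noise at the edges.
- **Hex key case:** it re-measured at (669, -264) mm, unmoved. An earlier image comparison there gave a difference of 26 grey levels, probably the arm's shadow.
- **Valve fixture:** I never worked near it and no unexpected force appeared, but I did not re-measure it.
- **Not confirmed:** the arm hid the bonnet nut in the final side view. Its placement rests on the top view and a side picture taken after its release. The grip readings for the poppet (8.5 mm against its 10 mm stem) and the insert (27 mm against 28 mm) were slightly low, but both were held firmly.

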